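Stopper the stoneware flasks

TASK

The four washed stoneware flasks on the barrel must be closed against dust: put in each flask's mouth the rubber bung of the size that fits it, upright and fully home so that the bung's head rests on the rim all round. Leave the flasks standing where they are, without shifting them more than a few centimetres or tipping them, and leave the brass-headed bottle stopper alone.

Things in the scene. Friction and masses are not known exactly. Their poses are not given: they have to be found in the camera images.
- flask_small: The small of four empty cream stoneware flasks, brown-glazed inside, loose, upright: 88 mm tall to the rim, body 64 mm across, straight neck 30 mm long, 29 mm across outside at its rim, hollow, with a round open mouth of 24 mm bore. Lightest at about 0.5 kg. Origin: centre of the underside, on the table; z up its axis, so the mouth's centre is 88 mm above the origin.
- bung_small: The small of four red-brown rubber bungs, loose, narrow end down, 34 mm tall: above, a straight round head 32 mm across and 14 mm high; below, a 20 mm plug tapering from 21 mm under the head to 15 mm at its tip. Fits the small flask (24 mm bore), slipping in freely; seated, the head rests on the rim, origin 20 mm below the rim. Origin: centre of the narrow end; z up to the head.
- flask_medium: The medium of four empty cream stoneware flasks, brown-glazed inside, loose, upright: 96 mm tall to the rim, body 73 mm across, straight neck 30 mm long, 38 mm across outside at its rim, hollow, with a round open mouth of 33 mm bore. About 0.60 kg. Origin: centre of the underside, on the table; z up its axis, so the mouth's centre is 96 mm above the origin.
- bung_medium: The medium of four red-brown rubber bungs, loose, narrow end down, 34 mm tall: above, a straight round head 41 mm across and 14 mm high; below, a 20 mm plug tapering from 30 mm under the head to 24 mm at its tip. Fits the medium flask (33 mm bore), slipping in freely; seated, the head rests on the rim, origin 20 mm below the rim. Origin: centre of the narrow end; z up to the head.
- flask_large: The large of four empty cream stoneware flasks, brown-glazed inside, loose, upright: 104 mm tall to the rim, body 82 mm across, straight neck 30 mm long, 47 mm across outside at its rim, hollow, with a round open mouth of 42 mm bore. About 0.75 kg. Origin: centre of the underside, on the table; z up its axis, so the mouth's centre is 104 mm above the origin.
- bung_large: The large of four red-brown rubber bungs, loose, narrow end down, 34 mm tall: above, a straight round head 50 mm across and 14 mm high; below, a 20 mm plug tapering from 39 mm under the head to 33 mm at its tip. Fits the large flask (42 mm bore), slipping in freely; seated, the head rests on the rim, origin 20 mm below the rim. Origin: centre of the narrow end; z up to the head.
- flask_largest: The largest of four empty cream stoneware flasks, brown-glazed inside, loose, upright: 112 mm tall to the rim, body 91 mm across, straight neck 30 mm long, 56 mm across outside at its rim, hollow, with a round open mouth of 51 mm bore. About 0.90 kg. Origin: centre of the underside, on the table; z up its axis, so the mouth's centre is 112 mm above the origin.
- bung_largest: The largest of four red-brown rubber bungs, loose, narrow end down, 34 mm tall: above, a straight round head 59 mm across and 14 mm high; below, a 20 mm plug tapering from 48 mm under the head to 42 mm at its tip. Fits the largest flask (51 mm bore), slipping in freely; seated, the head rests on the rim, origin 20 mm below the rim. Origin: centre of the narrow end; z up to the head.
- stopper_brass: Bystander, leave alone: bottle stopper with a round brass head 42 mm across and 18 mm tall, standing on its head, its 22 mm cork pointing up; 38 mm tall in all. Origin: centre of the underside.
- cradle (a point): Fixed iron decanting cradle with a dark bottle in it, in the middle of the work: an obstacle to go round or over. The point is on the table under it. From the point it reaches 140 mm towards the robot (there the bottle's neck, up to 285 mm above the table), 140 mm away from it, 70 mm to the right and 85 mm to the left.

How it is judged (in metres and radians):
At the end, for the whole second after the job is handed in: Each of the four bungs sits in the flask of its own size: within 8 mm of the flask's axis, tip 20 mm below the rim (no more than 4 mm too high, 5 mm too low), bung tilted less than 0.12 rad; every flask stands on the table, tilted less than 0.08 rad; bungs and flasks at rest (under 20 mm/s) (horizontal distance between bung_small and flask_small below 0.008 m and z of bung_small in the frame of flask_small between 0.063 and 0.072 m and angle between each of bung_small, bung_medium, bung_large, bung_largest's own z axis and vertical below 0.12 rad and angle between each of flask_small, flask_medium, flask_large, flask_largest's own z axis and vertical below 0.08 rad and height (world z) of flask_small between -0.006 and 0.006 m and linear speed of each of bung_small, flask_small, bung_medium, flask_medium, bung_large, flask_large, bung_largest, flask_largest below 0.02 m/s and horizontal distance between bung_medium and flask_medium below 0.008 m and z of bung_medium in the frame of flask_medium between 0.071 and 0.08 m and height (world z) of flask_medium between -0.006 and 0.006 m and horizontal distance between bung_large and flask_large below 0.008 m and z of bung_large in the frame of flask_large between 0.079 and 0.088 m and height (world z) of flask_large between -0.006 and 0.006 m and horizontal distance between bung_largest and flask_largest below 0.008 m and z of bung_largest in the frame of flask_largest between 0.087 and 0.096 m and height (world z) of flask_largest between -0.006 and 0.006 m); the robot touches nothing.
It fails at once if a flask is tipped over or lifted off the table (angle between any of flask_small, flask_medium, flask_large, flask_largest's own z axis and vertical above 0.35 rad or height (world z) of any of flask_small, flask_medium, flask_large, flask_largest above 0.03 m).
It fails at once if a flask is pushed more than 50 mm from its place (distance of any of flask_small, flask_medium, flask_large, flask_largest from where it was at the start of the episode above 0.05 m).
It fails at once if the brass-headed stopper is moved more than 30 mm or knocked over (distance of stopper_brass from where it was at the start of the episode above 0.03 m or angle between stopper_brass's own z axis and vertical above 0.5 rad).
It also fails if it takes over 118 s, if anything falls off the work surface, if the arm or the gripper's body presses on something with over 40 N, if the wrist force passes 120 N, or if a joint passes its speed limit or range.

ROBOT

A 6-joint arm with a two-finger parallel gripper is mounted at the origin on a cart in front of the work surface, level with it; the furniture and walls round the work are solid. World frame = base frame: x ahead of the robot, y to its left, z up, the work surface at z = 0. Lengths are in m, angles in degrees, forces in N, time in s.
With the tool pointing down it reaches from about 0.4 to 0.825 m from the base axis. Payload 7 kg.
Tool frame: the origin (TCP) lies between the finger pads; the fingertips stand 25 mm ahead of it and the grasp point (between the pads) lies 6 mm ahead of it; z points along the fingers, y is the line along which they close (so a half turn about z gives the same grasp; the last joint's range is limited). The gripper opens to 88 mm and grips with 3 to 60 N. Pads are 19 mm wide; open, the fingers measure 130 mm over their backs; the gripper's body (78 mm by 193 mm) begins 47 mm behind the grasp point.
Start: joints at [90.648, 20.546, 0.682, 0, -70.136, -16.507], TCP at [0.184, 0.649, 0.252] pointing down, gripper open.
Joint ranges: [-176.03, 176.03], [-82.01, 121.73], [-58.28, 71.71], [-173.87, 95.51], [-174.79, -0.11], [-173.66, 173.66]. Speed limits (degrees/s): [136.94, 136.94, 172.46, 180, 180, 180].

INTERFACE

Orientations are given as [roll, pitch, yaw] about the fixed x, y, z axes, in that order (R = Rz(yaw) Ry(pitch) Rx(roll)).
In Python, from plant import ctrl gives the robot as it stands.
- The arm moves only by the tool drive_effector, called after "Call:" as name(argument=value, ...) on one line, values as JSON. Schema: {"type":"object","properties":{"plan":{"type":"array","items":{"type":"object","properties":{"x":{"type":"number"},"y":{"type":"number"},"z":{"type":"number"},"rz":{"type":"number"},"aperture":{"type":"number"}},"additionalProperties":false,"required":["aperture"]},"minItems":1,"maxItems":8},"only":{"type":"string"},"quiet":{"type":"boolean"},"lines":{"type":"string"}},"required":["plan"],"additionalProperties":false}. plan is a list of rows, 1 to 8 of them, each an object with the fields x, y, z (the shift in parts of the range, where 1.0 means 0.6 m), rz (a turn about the tool's z in shares of 120 degrees (1.0 is 120 degrees)), aperture (the finger opening in m); a field left out counts as zero (the opening has to be given); each row is the pose to reach, as a shift and turn from the pose commanded when the call began, along the tool's axes at that moment; what a row does not reach only later rows make up. A row lasts 1/8 s, in which the tool goes at most 0.0625 m and 10.7 degrees, less where a joint would pass 70% of its speed; a pose out of reach is approached as far as the arm can. The fingers move at their own pace and stop on an object; the grip force is fixed at half the most. Time passes only in rows, so rows that do not move let the fingers close. The tool returns the time, the measured TCP pose, the force, the opening and the grip force at its end. only (a regular expression) keeps the lines of the reply that match it, lines (a string "A,B") keeps lines A to B, and quiet returns only ok. No shift or turn number may pass 1 either way. Input that does not fit is refused with a message, and nothing moves.
- ctrl.get_obs(): the state, without advancing time (a new reading comes with each control period).
- ctrl.snapshot(name): name is "scene" or "side" or "wrist"; returns a dict with "frame" (400x640x3 uint8, red, green, blue), "z_map" (400x640 float32, m along the optical axis (not along the pixel's ray), 0 where there is no reading), "fovy" (degrees; the focal length in pixels is half the picture's height over the tangent of half this angle, whatever the lens; pixels are square), "cx", "cy" (the principal point, pixels), "R" (3x3) and "t" (3): a world point X has camera coordinates R X + t; the wrist camera has in their place "T_tool_cam" (4x4, takes a point from camera to tool coordinates, whose origin is the TCP and whose axes are the flange's). Camera axes: x right, y down, z forward; pixel columns grow to the right and rows downward; lengths in m; the calibration is good to about 2 mm. A picture is of the moment at which its call begins: read the wrist's pose just before it.
- ctrl.close_job(): hands the job in; it is judged then, once.
The state is a dict: "clock": time; "joint_pos": joint angles; "qvel": joint speeds; "tau": joint torques, N m; "tool_pos": TCP position; "orientation": TCP orientation; "force": force on the tool from outside, world axes, zero at the start; "moment": the same for the moment, N m; "opening": finger opening in m; "gripper_force": force on a finger pad.
Only numpy, scipy, OpenCV 4.12 (cv2) and the standard library are available. Lean on these libraries where they do the work, as an engineer would, in place of code of your own. Each camera call takes 0.05 s, during which the arm holds its last target. There are 200 camera calls.

## Working session

There is one attempt and no reset: what is moved stays moved. The work goes in short steps, Python scripts to look and compute and a tool call to move; the robot and the scene stay as the last step left them, time stands still between calls to the robot, and variables do not carry over. Pictures are saved under pics/ and viewed, at most 14 in all, crops included, and the job is handed in when it is done.

```bash
ls; mkdir -p pics; python3 - <<'E'
from plant import ctrl
import cv2
o=ctrl.get_obs();print({k:o[k] for k in('clock','tool_pos','orientation','opening','force')})
for n in('scene','side','wrist'):
    s=ctrl.snapshot(n);cv2.imwrite(f'pics/{n}0.png',s['frame'][:,:,::-1])
    print(n,s['fovy'],s['cx'],s['cy'],s.get('R'),s.get('t'),s.get('T_tool_cam'),(s['z_map']>0).mean())
E
```

```text
pics
plant.py
{'clock': 0.0, 'tool_pos': array([0.18434213, 0.6488808 , 0.25064105]), 'orientation': array([ 1.79907599e+02, -7.01005576e-03, -1.58653035e+01]), 'opening': 0.0873847923535635, 'force': array([0.27336011, 0.00231014, 0.25848791])}
scene 44.73625117751645 316.823465041094 196.54274226560284 [[ 0.12904989  0.99140012  0.02172404]
 [ 0.67586749 -0.07190426 -0.73350727]
 [-0.72563714  0.10934161 -0.67933435]] [-0.03283547 -0.34943971  1.50921953] None 0.99575390625
side 50.45374693004159 318.20418387213294 204.5145238770315 [[-0.87412686  0.485645   -0.00715263]
 [ 0.28836301  0.50707045 -0.81223539]
 [-0.39083117 -0.71205933 -0.58328595]] [ 0.50566254 -0.09696187  1.04882412] None 0.9958515625
wrist 60.572438766987666 322.57537096928075 196.26960140777277 None None [[-1.88540353e-04 -9.60037640e-01 -2.79870853e-01  7.40818693e-02]
 [ 9.99999750e-01 -3.71675259e-04  6.01284240e-04  5.82841937e-04]
 [-6.81276575e-04 -2.79870669e-01  9.60037470e-01 -1.33231194e-01]
 [ 0.00000000e+00  0.00000000e+00  0.00000000e+00  1.00000000e+00]] 0.99605078125
```

View pics/scene0.png

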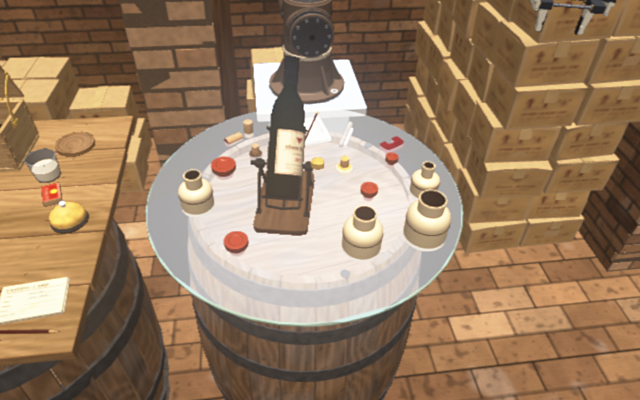

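View pics/side0.png

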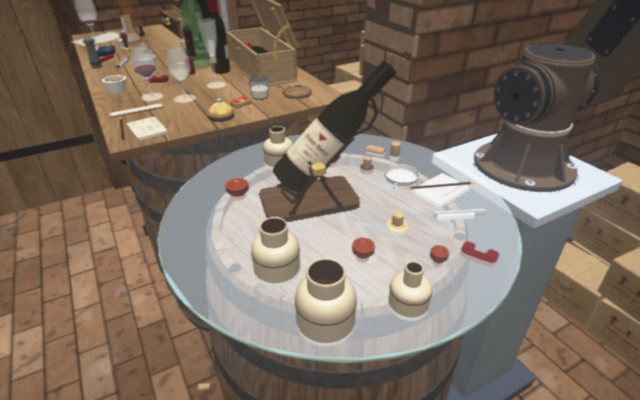

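View pics/wrist0.png

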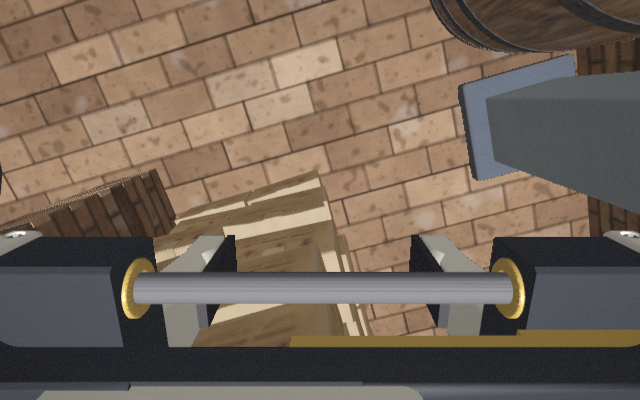

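The scene view shows flask mouths near (192,178), (364,215), (432,200), (428,168) and bungs near (223,165), (236,240), (369,188), (391,157). The cradle is at about (285,190). The side view shows the same objects. The arm starts off to the left of the table.

```bash
cat > h.py <<'E'
from plant import ctrl
import numpy as np, cv2
from scipy.spatial.transform import Rotation as Ro
def cloud(n):
    o=ctrl.get_obs() if n=='wrist' else None
    s=ctrl.snapshot(n); f=200/np.tan(np.radians(s['fovy']/2)); z=s['z_map'].astype(float)
    v,u=np.mgrid[:400,:640]; P=np.stack([(u-s['cx'])/f*z,(v-s['cy'])/f*z,z],-1)
    if n=='wrist':
        T=s['T_tool_cam'];P=P@T[:3,:3].T+T[:3,3]
        P=P@Ro.from_euler('xyz',o['orientation'],degrees=True).as_matrix().T+o['tool_pos']
    else: P=(P-s['t'])@s['R']
    P[z==0]=np.nan
    return s['frame'],P
def blobs(mask,minpx=20):
    n,l,st,c=cv2.connectedComponentsWithStats(mask.astype(np.uint8))
    return [(l==i,c[i]) for i in range(1,n) if st[i,4]>=minpx]
def redmask(im):
    h=cv2.cvtColor(im,cv2.COLOR_RGB2HSV); return ((h[...,0]<8)|(h[...,0]>172))&(h[...,1]>150)&(h[...,2]>70)
E
python3 - <<'E'
from h import *
for n in('scene','side'):
    im,P=cloud(n); on=(np.hypot(P[...,0]-.65,P[...,1]-.0)<.6)&(P[...,2]>.0)
    print(n,'red')
    for m,c in blobs(redmask(im)&on,15):
        q=P[m];zt=np.percentile(q[:,2],95);t=q[q[:,2]>zt-.004];ce,r=cv2.minEnclosingCircle(t[:,:2].astype(np.float32))
        print(c.round(),m.sum(),'ztop',zt.round(3),'c',np.round(ce,4),'d',round(2*r,4))
    print(n,'high')
    for m,c in blobs((P[...,2]>.07)&(P[...,2]<.13)&(np.hypot(P[...,0]-.65,P[...,1])<.6),30):
        q=P[m];zt=np.percentile(q[:,2],97);t=q[abs(q[:,2]-zt)<.005];ce,r=cv2.minEnclosingCircle(t[:,:2].astype(np.float32))
        print(c.round(),m.sum(),'ztop',zt.round(3),'c',np.round(ce,4),'d',round(2*r,4))
E
```

```text
scene red
[392. 143.] 74 ztop 0.02 c [0.3456 0.1827] d 0.0555
[392. 156.] 63 ztop 0.037 c [0.4251 0.1613] d 0.0315
[223. 164.] 264 ztop 0.037 c [ 0.4147 -0.2493] d 0.0579
[369. 188.] 131 ztop 0.037 c [0.5335 0.0819] d 0.0391
[235. 240.] 304 ztop 0.036 c [ 0.6612 -0.2197] d 0.0472
[ 32. 331.] 35 ztop 0.054 c [ 0.843  -0.5493] d 0.0383
scene high
[311.  65.] 486 ztop 0.126 c [0.0551 0.0009] d 0.0862
[196.  91.] 1008 ztop 0.128 c [ 0.1818 -0.3132] d 0.1268
[283. 181.] 1239 ztop 0.129 c [ 0.545  -0.1093] d 0.1473
[427. 168.] 157 ztop 0.09 c [0.5326 0.213 ] d 0.0309
[192. 179.] 320 ztop 0.097 c [ 0.5207 -0.3045] d 0.0413
[430. 210.] 1194 ztop 0.113 c [0.6646 0.1763] d 0.0577
[ 65. 212.] 541 ztop 0.095 c [ 0.5802 -0.5548] d 0.0126
[363. 222.] 827 ztop 0.106 c [0.6815 0.035 ] d 0.0492
side red
[236. 185.] 124 ztop 0.036 c [ 0.6618 -0.2159] d 0.0415
side high
[403. 102.] 1086 ztop 0.128 c [ 0.1452 -0.2949] d 0.1239
[220. 107.] 207 ztop 0.096 c [ 0.5813 -0.5505] d 0.0115
[520. 137.] 944 ztop 0.127 c [0.0646 0.0175] d 0.0697
[277. 134.] 239 ztop 0.097 c [ 0.5211 -0.3037] d 0.0411
[329. 161.] 92 ztop 0.13 c [ 0.5054 -0.0811] d 0.0627
[296. 175.] 1136 ztop 0.129 c [ 0.565  -0.0817] d 0.1134
[274. 237.] 1175 ztop 0.105 c [0.6838 0.0376] d 0.0492
[326. 289.] 2350 ztop 0.113 c [0.6653 0.1792] d 0.0569
[414. 271.] 350 ztop 0.089 c [0.5334 0.2154] d 0.0302
```

```bash
python3 - <<'E'
from h import *
# top-down map 1mm/px: x .30-.80 up, y -.40..+.30 left ; scale 1.0
H=np.zeros((550,750))
for n in('scene','side'):
    im,P=cloud(n);q=P.reshape(-1,3);q=q[np.isfinite(q).all(1)]
    r=((.85-q[:,0])*1000).astype(int);c=((.35-q[:,1])*1000).astype(int)
    k=(r>=0)&(r<550)&(c>=0)&(c<750)&(q[:,2]>.008)&(q[:,2]<.4)
    np.maximum.at(H,(r[k],c[k]),q[k,2])
H=cv2.dilate(H,np.ones((3,3)))
img=cv2.applyColorMap((np.clip(H/.3,0,1)*255).astype(np.uint8),cv2.COLORMAP_JET);img[H==0]=0
for i in range(0,550,50):cv2.putText(img,f'{.85-i/1000:.2f}',(0,i+4),0,.35,(255,255,255));cv2.line(img,(0,i),(750,i),(90,90,90),1)
for j in range(50,750,100):cv2.putText(img,f'{.35-j/1000:.2f}',(j-10,10),0,.35,(255,255,255));cv2.line(img,(j,0),(j,550),(90,90,90),1)
cv2.imwrite('pics/top.png',img)
for x in np.arange(.36,.78,.04):
    r=int((.85-x)*1000);S=H[r-10:r+10,int(330):int(560)];a=np.argwhere(S>.05)
    print(round(x,2),'zmax',S.max().round(3),'y', (round(.02-a[:,1].min()/1000,3),round(.02-a[:,1].max()/1000,3)) if len(a) else None)
E
```

```text
0.36 zmax 0.041 y None
0.4 zmax 0.297 y (np.float64(-0.058), np.float64(-0.099))
0.44 zmax 0.265 y (np.float64(-0.057), np.float64(-0.121))
0.48 zmax 0.241 y (np.float64(-0.053), np.float64(-0.142))
0.52 zmax 0.208 y (np.float64(-0.043), np.float64(-0.181))
0.56 zmax 0.172 y (np.float64(-0.024), np.float64(-0.172))
0.6 zmax 0.128 y (np.float64(-0.06), np.float64(-0.163))
0.64 zmax 0.036 y None
0.68 zmax 0.107 y (np.float64(0.02), np.float64(-0.007))
0.72 zmax 0.073 y (np.float64(0.02), np.float64(0.005))
0.76 zmax 0.018 y None
```

View pics/top.png

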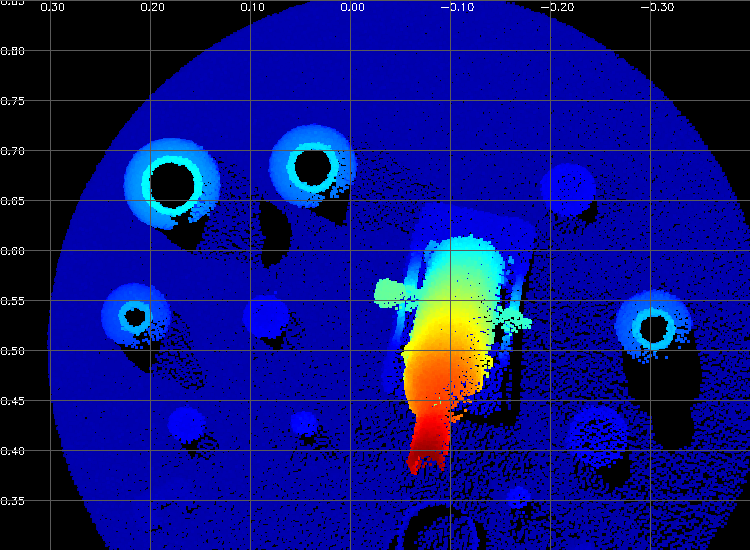

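The height map shows the stopper at (.427,.045), and the cradle's tall part ends at x≈.62. I can cross behind it at x≈.70.

```bash
cat > d.py <<'E'
import sys
from h import *
o=ctrl.get_obs();x,y,z,yaw=map(float,sys.argv[1:5])
R=Ro.from_euler('xyz',o['orientation'],degrees=True)
t=R.inv().apply(np.array([x,y,z])-o['tool_pos'])
T=Ro.from_euler('xyz',[180,0,yaw],degrees=True)
print('t',round(o['clock'],2),'shift',t.round(4),'turn',(R.inv()*T).as_euler('zyx',degrees=True)[0].round(2),'force',o['force'].round(1),'opening',round(o['opening'],4))
E
python3 d.py .425 .161 .25 0; python3 d.py .425 .161 .18 0
```

```text
t 0.35 shift [0.3648 0.4039 0.0015] turn -15.86 force [0.2 0.4 0.3] opening 0.0878
t 0.35 shift [0.3648 0.4039 0.0715] turn -15.86 force [0.2 0.4 0.3] opening 0.0878
```

The manual's scale: shifts go in shares of 0.6 m and turns go in shares of 120 degrees. Converting my numbers, 0.404 m is 0.6733, 0.365 m is 0.6083, -15.9 degrees is -0.1325.

Call:
drive_effector(plan=[{"x":0.6083,"y":0.6733,"rz":-0.1325,"aperture":0.088},{"x":0.6083,"y":0.6733,"rz":-0.1325,"aperture":0.088},{"x":0.6083,"y":0.6733,"rz":-0.1325,"aperture":0.088},{"x":0.6083,"y":0.6733,"rz":-0.1325,"aperture":0.088},{"x":0.6083,"y":0.6733,"rz":-0.1325,"aperture":0.088},{"x":0.6083,"y":0.6733,"rz":-0.1325,"aperture":0.088},{"x":0.6083,"y":0.6733,"rz":-0.1325,"aperture":0.05},{"x":0.6083,"y":0.6733,"rz":-0.1325,"aperture":0.05}])

```text
clock: 1.35
tool_pos: [0.406, 0.199, 0.2521]
orientation: [-179.9, -0.1, 0.1]
force: [1.3, -0.2, 1.5]
opening: 0.0729
gripper_force: 0.0
```

```bash
python3 d.py .425 .161 .18 0
```

```text
t 1.35 shift [0.0189 0.0381 0.0721] turn 0.08 force [ 1.3 -0.2  1.5] opening 0.0729
```

In the tool's units: 0.07 m is 0.1167, 0.04 m is 0.0667.

Call:
drive_effector(plan=[{"x":0.0317,"y":0.0633,"z":0.0667,"aperture":0.05},{"x":0.0317,"y":0.0633,"z":0.1167,"aperture":0.05},{"x":0.0317,"y":0.0633,"z":0.1167,"aperture":0.05},{"x":0.0317,"y":0.0633,"z":0.1167,"aperture":0.05}])

```text
clock: 1.85
tool_pos: [0.4251, 0.1635, 0.1828]
orientation: [-180.0, -0.1, 0.1]
force: [0.4, 0.6, -0.0]
opening: 0.0501
gripper_force: 0.0
```

```bash
cat > w.py <<'E'
from h import *
import sys
im,P=cloud('wrist'); P0=ctrl.get_obs()['tool_pos']
if len(sys.argv)>1: cv2.imwrite('pics/'+sys.argv[1],im[:,:,::-1])
for m,c in blobs(redmask(im),100):
    q=P[m];q=q[np.isfinite(q).all(1)];zt=np.percentile(q[:,2],90);t=q[abs(q[:,2]-zt)<.006];ce,r=cv2.minEnclosingCircle(t[:,:2].astype(np.float32))
    print('red',c.round(),m.sum(),'z',zt.round(3),'c',np.round(ce,4),'mean',t[:,:2].mean(0).round(4),'d',round(2*r,4))
Z=P[...,2]
for m,c in blobs((Z>.075)&(Z<.125)&(np.hypot(P[...,0]-P0[0],P[...,1]-P0[1])<.25),150):
    q=P[m];zt=np.percentile(q[:,2],95);t=q[abs(q[:,2]-zt)<.004];ce,r=cv2.minEnclosingCircle(t[:,:2].astype(np.float32))
    print('high',c.round(),m.sum(),'z',zt.round(3),'c',np.round(ce,4),'d',round(2*r,4))
E
python3 w.py w1.png; python3 d.py .425 .161 .037 0
```

```text
red [444.  41.] 142 z 0.035 c [0.5346 0.078 ] mean [0.5397 0.0712] d 0.0365
red [429.  54.] 411 z 0.034 c [0.5298 0.0829] mean [0.5303 0.0818] d 0.0276
red [324. 191.] 160 z 0.034 c [0.4225 0.1623] mean [0.4218 0.1624] d 0.021
red [305. 256.] 1203 z 0.017 c [0.3428 0.182 ] mean [0.3519 0.1799] d 0.0613
high [241.  43.] 957 z 0.089 c [0.53   0.2132] d 0.0295
t 1.9 shift [-0.0004  0.003   0.146 ] turn 0.11 force [-0.9 -0.   0.5] opening 0.0502
```

View pics/w1.png

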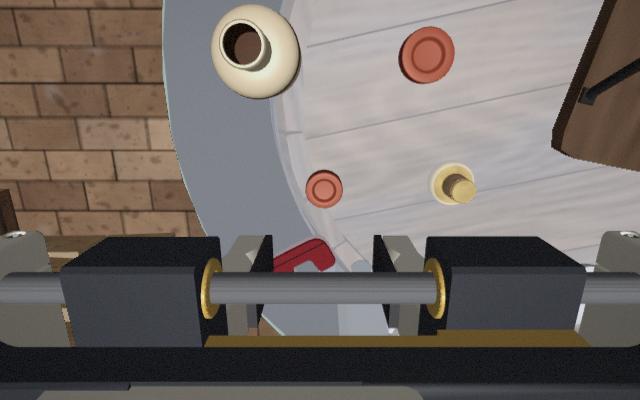

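The wrist view shows the small bung at (324,189), the stopper at (453,185), the medium bung at (428,55) and the small flask at (245,45). I'll loosen the colour mask and measure again.

```bash
sed -i 's/>150)&(h\[...,2\]>70/>95)\&(h[...,2]>50/; s/(h\[...,0\]<8)/(h[...,0]<10)/' h.py; sed -i 's/blobs(redmask(im),100)/blobs(redmask(im)\&(P[...,2]<.045)\&(P[...,2]>.022),150)/' w.py
python3 w.py; python3 d.py .4235 .162 .037 0
```

```text
red [427.  55.] 2423 z 0.035 c [0.5297 0.0827] mean [0.53   0.0834] d 0.0418
red [324. 189.] 1085 z 0.035 c [0.4226 0.1624] mean [0.423  0.1624] d 0.0318
high [242.  44.] 946 z 0.089 c [0.5301 0.2132] d 0.0296
t 1.95 shift [-0.0019  0.0021  0.146 ] turn 0.11 force [0.8 0.6 0.3] opening 0.0501
```

In the tool's units: 0.146 m is 0.2433, 0.13 m is 0.2167.

Call:
drive_effector(plan=[{"x":-0.0042,"y":0.0025,"z":0.0833,"aperture":0.05},{"x":-0.0042,"y":0.0025,"z":0.1667,"aperture":0.05},{"x":-0.0042,"y":0.0025,"z":0.2167,"aperture":0.05},{"x":-0.0042,"y":0.0025,"z":0.2433,"aperture":0.05},{"x":-0.0042,"y":0.0025,"z":0.2433,"aperture":0.05},{"x":-0.0042,"y":0.0025,"z":0.2433,"aperture":0.02},{"x":-0.0042,"y":0.0025,"z":0.2433,"aperture":0.02},{"x":-0.0042,"y":0.0025,"z":0.2433,"aperture":0.02}])

```text
clock: 2.95
tool_pos: [0.4226, 0.1619, 0.0364]
orientation: [-179.9, -0.1, 0.1]
force: [-0.3, -0.0, 3.2]
opening: 0.0307
gripper_force: 30.0
```

```bash
python3 d.py .4226 .1624 .037 0
```

```text
t 2.95 shift [-0.     -0.0005 -0.0006] turn 0.06 force [-0.3 -0.   3.2] opening 0.0307
```

In the tool's units: -0.2 m is -0.3333, 0.1075 m is 0.1792.

Call:
drive_effector(plan=[{"z":-0.1,"aperture":0.02},{"z":-0.2,"aperture":0.02},{"x":0.05,"y":-0.025,"z":-0.2833,"aperture":0.02},{"x":0.1167,"y":-0.0583,"z":-0.3333,"aperture":0.02},{"x":0.1792,"y":-0.085,"z":-0.3333,"aperture":0.02},{"x":0.1792,"y":-0.085,"z":-0.3333,"aperture":0.02},{"x":0.1792,"y":-0.085,"z":-0.3333,"aperture":0.02},{"x":0.1792,"y":-0.085,"z":-0.3333,"aperture":0.02}])

```text
clock: 3.95
tool_pos: [0.5287, 0.212, 0.2357]
orientation: [180.0, 0.0, 0.0]
force: [0.2, -1.1, 0.6]
opening: 0.0311
gripper_force: 30.0
```

```bash
python3 w.py w2.png; python3 d.py .530 .213 .161 0
```

```text
red [450. 171.] 1366 z 0.035 c [0.5298 0.0832] mean [0.5306 0.0837] d 0.0412
high [365.  39.] 3650 z 0.112 c [0.6617 0.1769] d 0.0561
high [558.  10.] 1212 z 0.104 c [0.667  0.0366] d 0.0387
high [321. 185.] 460 z 0.089 c [0.5299 0.2133] d 0.0296
t 4.0 shift [ 0.0011 -0.0009  0.0748] turn 0.05 force [-0.2  0.3 -0.8] opening 0.0312
```

View pics/w2.png

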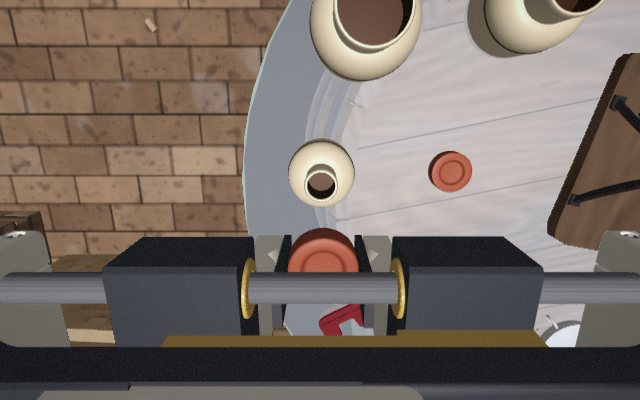

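The held bung is at (323,265) and the flask mouth is below it at (321,185). I'll lower it.

In the tool's units: 0.127 m is 0.2117, 0.122 m is 0.2033.

Call:
drive_effector(plan=[{"x":0.002,"y":-0.002,"z":0.0833,"aperture":0.02},{"x":0.002,"y":-0.002,"z":0.15,"aperture":0.02},{"x":0.002,"y":-0.002,"z":0.175,"aperture":0.02},{"x":0.002,"y":-0.002,"z":0.1917,"aperture":0.02},{"x":0.002,"y":-0.002,"z":0.2033,"aperture":0.02},{"x":0.002,"y":-0.002,"z":0.2117,"aperture":0.02},{"x":0.002,"y":-0.002,"z":0.2117,"aperture":0.02}])

```text
clock: 4.88
tool_pos: [0.5308, 0.2137, 0.1088]
orientation: [-180.0, -0.0, 0.0]
force: [0.8, -0.9, -0.0]
opening: 0.0316
gripper_force: 30.0
```

```bash
python3 d.py .530 .2133 .1044 0
```

```text
t 4.88 shift [-0.0008  0.0004  0.0044] turn 0.04 force [ 0.8 -0.9 -0. ] opening 0.0316
```

In the tool's units: 0.004 m is 0.0067, 0.003 m is 0.005.

Call:
drive_effector(plan=[{"x":-0.0013,"y":0.0007,"z":0.005,"aperture":0.02},{"x":-0.0013,"y":0.0007,"z":0.0067,"aperture":0.02},{"x":-0.0013,"y":0.0007,"z":0.0067,"aperture":0.02}])

```text
clock: 5.25
tool_pos: [0.5299, 0.2132, 0.1047]
orientation: [-180.0, -0.0, 0.0]
force: [-0.7, -0.7, 1.3]
opening: 0.0313
gripper_force: 30.0
```

Call:
drive_effector(plan=[{"aperture":0.045},{"aperture":0.045},{"z":-0.05,"aperture":0.045},{"z":-0.15,"aperture":0.045},{"z":-0.2167,"aperture":0.06},{"z":-0.2167,"aperture":0.06}])

```text
clock: 6.0
tool_pos: [0.5315, 0.2142, 0.2385]
orientation: [-179.8, -0.3, 0.1]
force: [0.3, 0.2, -0.8]
opening: 0.058
gripper_force: 0.0
```

```bash
python3 w.py; python3 d.py .530 .083 .235 -90
```

```text
red [452. 174.] 1344 z 0.035 c [0.5301 0.0834] mean [0.5306 0.0837] d 0.0415
high [368.  42.] 3756 z 0.112 c [0.6615 0.1767] d 0.0563
high [560.  13.] 1543 z 0.104 c [0.6704 0.0365] d 0.0438
high [324. 192.] 1268 z 0.103 c [0.5297 0.2132] d 0.0322
t 6.05 shift [-0.0005  0.1306  0.0008] turn 90.04 force [ 0.6 -0.2 -1. ] opening 0.0588
```

In the tool's units: 0.131 m is 0.2183, 0.05 m is 0.0833, 45 degrees is 0.375.

Call:
drive_effector(plan=[{"x":-0.0008,"y":0.0833,"rz":0.0833,"aperture":0.06},{"x":-0.0008,"y":0.1833,"z":0.0333,"rz":0.1667,"aperture":0.06},{"x":-0.0008,"y":0.2183,"z":0.0833,"rz":0.25,"aperture":0.06},{"x":-0.0008,"y":0.2183,"z":0.0833,"rz":0.3333,"aperture":0.06},{"x":-0.0008,"y":0.2183,"z":0.0833,"rz":0.375,"aperture":0.06},{"x":-0.0008,"y":0.2183,"z":0.0833,"rz":0.375,"aperture":0.06},{"x":-0.0008,"y":0.2183,"z":0.0833,"rz":0.375,"aperture":0.06}])

```text
clock: 6.92
tool_pos: [0.5292, 0.0821, 0.1839]
orientation: [179.9, 0.0, -44.8]
force: [0.2, 0.7, -0.2]
opening: 0.0599
gripper_force: 0.0
```

```bash
python3 w.py; python3 d.py .530 .083 .037 -45
```

```text
red [320. 185.] 1759 z 0.035 c [0.5301 0.0825] mean [0.5306 0.0822] d 0.0406
high [203.  13.] 1197 z 0.105 c [0.6703 0.0453] d 0.0382
high [449.   4.] 281 z 0.105 c [ 0.5614 -0.0607] d 0.0057
high [526.  39.] 1134 z 0.124 c [ 0.5257 -0.0697] d 0.0406
high [ 85. 165.] 10061 z 0.112 c [0.662  0.1766] d 0.057
t 6.97 shift [ 0.     -0.0012  0.1471] turn 0.14 force [-0.5 -0.2  0.8] opening 0.0599
```

In the tool's units: 0.1465 m is 0.2442, 0.13 m is 0.2167.

Call:
drive_effector(plan=[{"x":0.0003,"y":-0.0012,"z":0.0833,"aperture":0.06},{"x":0.0003,"y":-0.0012,"z":0.1667,"aperture":0.06},{"x":0.0003,"y":-0.0012,"z":0.2167,"aperture":0.06},{"x":0.0003,"y":-0.0012,"z":0.2442,"aperture":0.06},{"x":0.0003,"y":-0.0012,"z":0.2442,"aperture":0.06},{"x":0.0003,"y":-0.0012,"z":0.2442,"aperture":0.03},{"x":0.0003,"y":-0.0012,"z":0.2442,"aperture":0.03},{"x":0.0003,"y":-0.0012,"z":0.2442,"aperture":0.03}])

```text
clock: 7.98
tool_pos: [0.5307, 0.0828, 0.039]
orientation: [-179.9, -0.0, -44.9]
force: [-0.6, 0.7, 3.5]
opening: 0.0403
gripper_force: 30.0
```

Call:
drive_effector(plan=[{"z":-0.1,"aperture":0.03},{"z":-0.2,"aperture":0.03},{"z":-0.3,"aperture":0.03},{"z":-0.3333,"aperture":0.03}])

```text
clock: 8.48
tool_pos: [0.5315, 0.083, 0.243]
orientation: [-179.6, -0.2, -44.9]
force: [0.7, 0.5, -1.2]
opening: 0.0405
gripper_force: 30.0
```

```bash
python3 d.py .72 -.09 .26 -45;python3 d.py .53 -.304 .26 -45
```

```text
t 8.47 shift [ 0.2557 -0.0108 -0.0162] turn 0.06 force [ 0.7  0.5 -1.2] opening 0.0405
t 8.47 shift [ 0.2723  0.2749 -0.0182] turn 0.06 force [ 0.7  0.5 -1.2] opening 0.0405
```

In the tool's units: 0.26 m is 0.4333, 0.24 m is 0.4.

Call:
drive_effector(plan=[{"x":0.1,"y":-0.005,"z":-0.0333,"aperture":0.03},{"x":0.2,"y":-0.01,"z":-0.0333,"aperture":0.03},{"x":0.3,"y":-0.015,"z":-0.0333,"aperture":0.03},{"x":0.4,"y":-0.0183,"z":-0.0333,"aperture":0.03},{"x":0.4333,"y":-0.0183,"z":-0.0333,"aperture":0.03}])

```text
clock: 9.1
tool_pos: [0.7232, -0.0961, 0.2568]
orientation: [179.9, 0.0, -45.1]
force: [-0.1, 0.4, -1.5]
opening: 0.0402
gripper_force: 30.0
```

Call:
drive_effector(plan=[{"x":0.005,"y":0.1,"aperture":0.03},{"x":0.01,"y":0.2,"aperture":0.03},{"x":0.0167,"y":0.3,"aperture":0.03},{"x":0.0217,"y":0.4,"aperture":0.03},{"x":0.0267,"y":0.4767,"aperture":0.03},{"x":0.0267,"y":0.4767,"z":0.025,"aperture":0.03},{"x":0.0267,"y":0.4767,"z":0.025,"aperture":0.03}])

```text
clock: 9.98
tool_pos: [0.5304, -0.3068, 0.242]
orientation: [180.0, 0.1, -45.0]
force: [0.1, 0.4, -0.4]
opening: 0.0402
gripper_force: 30.0
```

```bash
python3 w.py; python3 d.py .52 -.304 .24 -45
```

```text
red [171. 143.] 2091 z 0.035 c [ 0.657  -0.2204] mean [ 0.6575 -0.2216] d 0.0507
high [330. 198.] 831 z 0.097 c [ 0.5183 -0.3054] d 0.0388
t 10.03 shift [-0.0097  0.006   0.0026] turn 0.05 force [-0.5  0.3 -0.2] opening 0.0403
```

In the tool's units: 0.121 m is 0.2017, 0.115 m is 0.1917.

```bash
python3 d.py .5187 -.3052 .119 -45
```

```text
t 10.03 shift [-0.0097  0.0077  0.1236] turn 0.05 force [-0.5  0.3 -0.2] opening 0.0403
```

Call:
drive_effector(plan=[{"x":-0.0163,"y":0.013,"aperture":0.03},{"x":-0.0163,"y":0.013,"z":0.0833,"aperture":0.03},{"x":-0.0163,"y":0.013,"z":0.15,"aperture":0.03},{"x":-0.0163,"y":0.013,"z":0.175,"aperture":0.03},{"x":-0.0163,"y":0.013,"z":0.1917,"aperture":0.03},{"x":-0.0163,"y":0.013,"z":0.2017,"aperture":0.03},{"x":-0.0163,"y":0.013,"z":0.2017,"aperture":0.03}])

```text
clock: 10.9
tool_pos: [0.5191, -0.3058, 0.1226]
orientation: [-180.0, -0.0, -44.9]
force: [-0.5, 0.8, -0.4]
opening: 0.0403
gripper_force: 30.0
```

```bash
python3 d.py .5187 -.3052 .115 -45
```

```text
t 10.9 shift [-0.0007 -0.0001  0.0076] turn 0.05 force [-0.5  0.8 -0.4] opening 0.0403
```

In the tool's units: 0.0072 m is 0.012, 0.004 m is 0.0067.

Call:
drive_effector(plan=[{"x":-0.0012,"z":0.0067,"aperture":0.03},{"x":-0.0012,"z":0.012,"aperture":0.03},{"x":-0.0012,"z":0.012,"aperture":0.03}])

```text
clock: 11.28
tool_pos: [0.5184, -0.3052, 0.115]
orientation: [-180.0, -0.0, -45.0]
force: [0.0, 0.4, 0.8]
opening: 0.0403
gripper_force: 30.0
```

Call:
drive_effector(plan=[{"aperture":0.055},{"aperture":0.055},{"z":-0.05,"aperture":0.055},{"z":-0.15,"aperture":0.055},{"z":-0.2167,"aperture":0.075},{"z":-0.2167,"aperture":0.075}])

```text
clock: 12.02
tool_pos: [0.5198, -0.3059, 0.249]
orientation: [-179.8, -0.4, -44.9]
force: [-0.3, -0.2, -1.4]
opening: 0.0696
gripper_force: 0.0
```

```bash
python3 w.py; python3 d.py .657 -.2204 .235 -90
```

```text
red [168. 135.] 2039 z 0.035 c [ 0.6573 -0.2207] mean [ 0.6573 -0.2216] d 0.0504
red [354. 261.] 961 z 0.035 c [ 0.4147 -0.2523] mean [ 0.4216 -0.2592] d 0.0566
high [323. 191.] 2041 z 0.111 c [ 0.5171 -0.3057] d 0.0415
t 12.07 shift [ 0.0378 -0.1577  0.012 ] turn 45.04 force [-0.7  0.5 -0.3] opening 0.0725
```

In the tool's units: -0.1577 m is -0.2628, -0.06 m is -0.1.

Call:
drive_effector(plan=[{"x":0.025,"y":-0.1,"aperture":0.075},{"x":0.05,"y":-0.2,"z":0.0333,"aperture":0.075},{"x":0.063,"y":-0.2628,"z":0.1,"aperture":0.075},{"x":0.063,"y":-0.2628,"z":0.1,"aperture":0.075},{"x":0.063,"y":-0.2628,"z":0.1,"aperture":0.075}])

```text
clock: 12.7
tool_pos: [0.6558, -0.2203, 0.1836]
orientation: [179.9, 0.1, -44.9]
force: [-0.9, -0.5, 0.7]
opening: 0.0751
gripper_force: 0.0
```

```bash
python3 w.py; python3 d.py .657 -.2204 .038 -45
```

```text
red [319. 184.] 2609 z 0.035 c [ 0.6579 -0.2205] mean [ 0.6584 -0.2211] d 0.0498
high [529. 232.] 377 z 0.096 c [ 0.5312 -0.3169] d 0.0163
high [315. 329.] 600 z 0.1 c [ 0.596  -0.1415] d 0.031
t 12.75 shift [ 0.0005 -0.001   0.1469] turn 0.04 force [ 0.1 -0.  -0. ] opening 0.075
```

Call:
drive_effector(plan=[{"x":0.002,"y":-0.0023,"z":0.0833,"aperture":0.075},{"x":0.002,"y":-0.0023,"z":0.1667,"aperture":0.075},{"x":0.002,"y":-0.0023,"z":0.2167,"aperture":0.075},{"x":0.002,"y":-0.0023,"z":0.2433,"aperture":0.075},{"x":0.002,"y":-0.0023,"z":0.2433,"aperture":0.075},{"x":0.002,"y":-0.0023,"z":0.2433,"aperture":0.04},{"x":0.002,"y":-0.0023,"z":0.2433,"aperture":0.04},{"x":0.002,"y":-0.0023,"z":0.2433,"aperture":0.04}])

```text
clock: 13.75
tool_pos: [0.6587, -0.2202, 0.0399]
orientation: [-179.9, -0.1, -45.0]
force: [0.2, -0.1, -0.5]
opening: 0.0505
gripper_force: 0.2
```

Call:
drive_effector(plan=[{"z":-0.1,"aperture":0.04},{"z":-0.2,"aperture":0.04},{"z":-0.3,"aperture":0.04},{"z":-0.35,"aperture":0.04}])

```text
clock: 14.25
tool_pos: [0.6592, -0.2204, 0.2538]
orientation: [-179.8, -0.3, -44.9]
force: [0.7, 0.2, -0.6]
opening: 0.049
gripper_force: 30.0
```

```bash
python3 d.py .7 -.1 .26 -45;python3 d.py .67 .0365 .26 -45
```

```text
t 14.25 shift [-0.0561 -0.1141 -0.0061] turn 0.06 force [ 0.7  0.2 -0.6] opening 0.049
t 14.25 shift [-0.1738 -0.1895 -0.0064] turn 0.06 force [ 0.7  0.2 -0.6] opening 0.049
```

In the tool's units: -0.198 m is -0.33, -0.165 m is -0.275.

Call:
drive_effector(plan=[{"x":-0.05,"y":-0.0667,"z":-0.0083,"aperture":0.04},{"x":-0.1167,"y":-0.1333,"z":-0.0083,"aperture":0.04},{"x":-0.1833,"y":-0.2167,"z":-0.0083,"aperture":0.04},{"x":-0.25,"y":-0.2917,"z":-0.0083,"aperture":0.04},{"x":-0.275,"y":-0.33,"z":-0.0083,"aperture":0.04},{"x":-0.275,"y":-0.33,"aperture":0.04},{"x":-0.275,"y":-0.33,"aperture":0.04}])

```text
clock: 15.12
tool_pos: [0.681, 0.0358, 0.2482]
orientation: [179.9, 0.0, -45.0]
force: [-0.2, -0.4, -1.6]
opening: 0.0491
gripper_force: 30.0
```

```bash
python3 w.py w3.png; python3 d.py .682 .0365 .125 -45; python3 - <<'E'
from h import *
im,P=cloud('wrist');o=ctrl.get_obs();m=redmask(im)&(P[...,2]>.18)
q=P[m];zt=np.percentile(q[:,2],50);print('held',m.sum(),(o['tool_pos'][2]-np.percentile(q[:,2],[10,50,90])).round(4))
E
```

```text
high [536. 151.] 6205 z 0.123 c [ 0.5476 -0.108 ] d 0.1136
high [321. 186.] 1072 z 0.105 c [0.68   0.0357] d 0.0471
high [545. 237.] 162 z 0.124 c [ 0.527  -0.0707] d 0.033
t 15.18 shift [-1.000e-04 -1.500e-03  1.236e-01] turn -0.01 force [-0.7 -0.2 -0.1] opening 0.0494
held 6123 [0.0094 0.0068 0.0056]
```

View pics/w3.png

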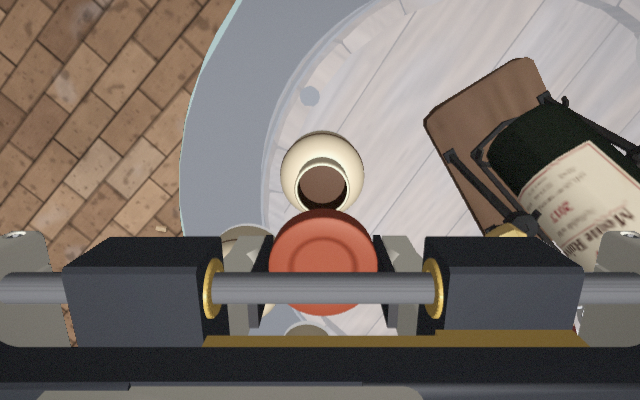

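In the tool's units: 0.116 m is 0.1933, -0.0006 m is -0.001.

Call:
drive_effector(plan=[{"x":-0.001,"z":0.0833,"aperture":0.04},{"x":-0.001,"z":0.1417,"aperture":0.04},{"x":-0.001,"z":0.1667,"aperture":0.04},{"x":-0.001,"z":0.1833,"aperture":0.04},{"x":-0.001,"z":0.1933,"aperture":0.04},{"x":-0.001,"z":0.1933,"aperture":0.04}])

```text
clock: 15.98
tool_pos: [0.6813, 0.037, 0.1334]
orientation: [-180.0, -0.0, -45.0]
force: [-0.4, -0.1, 0.2]
opening: 0.0489
gripper_force: 30.0
```

```bash
python3 d.py .6806 .0358 .124 -45
```

```text
t 15.97 shift [0.0003 0.0013 0.0094] turn 0.04 force [-0.4 -0.1  0.2] opening 0.0489
```

In the tool's units: 0.009 m is 0.015, 0.0075 m is 0.0125.

Call:
drive_effector(plan=[{"x":0.0005,"y":0.0017,"z":0.0067,"aperture":0.04},{"x":0.0005,"y":0.0017,"z":0.0125,"aperture":0.04},{"x":0.0005,"y":0.0017,"z":0.015,"aperture":0.04},{"x":0.0005,"y":0.0017,"z":0.015,"aperture":0.04}])

```text
clock: 16.48
tool_pos: [0.6805, 0.0361, 0.124]
orientation: [-180.0, -0.0, -45.0]
force: [-0.5, 0.4, -0.1]
opening: 0.049
gripper_force: 30.0
```

Call:
drive_effector(plan=[{"aperture":0.065},{"aperture":0.065},{"z":-0.05,"aperture":0.065},{"z":-0.15,"aperture":0.065},{"z":-0.2,"aperture":0.085},{"z":-0.2,"aperture":0.085}])

```text
clock: 17.23
tool_pos: [0.6818, 0.0363, 0.2475]
orientation: [-179.7, -0.2, -44.9]
force: [-0.0, -0.2, -0.9]
opening: 0.0794
gripper_force: 0.0
```

```bash
python3 w.py; python3 d.py .66 -.22 .26 -45; python3 d.py .66 -.22 .26 0
```

```text
high [543. 146.] 5541 z 0.123 c [ 0.5497 -0.1168] d 0.0911
high [325. 192.] 3208 z 0.119 c [0.6792 0.0354] d 0.0502
high [504. 204.] 701 z 0.122 c [ 0.5572 -0.0609] d 0.0177
high [254. 265.] 270 z 0.082 c [0.6697 0.1414] d 0.0229
high [242. 322.] 1014 z 0.112 c [0.6553 0.1777] d 0.053
t 17.27 shift [ 0.1664  0.1959 -0.0151] turn 0.03 force [ 1.  -0.2 -0.1] opening 0.0822
t 17.27 shift [ 0.1664  0.1959 -0.0151] turn -44.97 force [ 1.  -0.2 -0.1] opening 0.0822
```

In the tool's units: 0.196 m is 0.3267, 0.12 m is 0.2, -45 degrees is -0.375.

Call:
drive_effector(plan=[{"x":0.0667,"y":0.075,"z":-0.025,"aperture":0.085},{"x":0.1333,"y":0.15,"z":-0.025,"rz":-0.0833,"aperture":0.085},{"x":0.2,"y":0.225,"z":-0.025,"rz":-0.1667,"aperture":0.085},{"x":0.2667,"y":0.3,"z":-0.025,"rz":-0.25,"aperture":0.085},{"x":0.2767,"y":0.3267,"z":-0.025,"rz":-0.3333,"aperture":0.085},{"x":0.2767,"y":0.3267,"z":-0.025,"rz":-0.375,"aperture":0.085},{"x":0.2767,"y":0.3267,"z":-0.025,"rz":-0.375,"aperture":0.085}])

```text
clock: 18.15
tool_pos: [0.6587, -0.2202, 0.2572]
orientation: [-180.0, 0.1, -0.0]
force: [-0.2, 0.4, 0.2]
opening: 0.0851
gripper_force: 0.0
```

```bash
python3 d.py .417 -.251 .20 0
```

```text
t 18.15 shift [-0.2416  0.031   0.0578] turn -0.05 force [-0.2  0.4  0.2] opening 0.0851
```

In the tool's units: -0.2416 m is -0.4027, -0.235 m is -0.3917.

Call:
drive_effector(plan=[{"x":-0.1,"y":0.0133,"aperture":0.085},{"x":-0.2,"y":0.0267,"aperture":0.085},{"x":-0.3,"y":0.04,"aperture":0.085},{"x":-0.3917,"y":0.0517,"z":0.0167,"aperture":0.085},{"x":-0.4027,"y":0.0517,"z":0.0833,"aperture":0.085},{"x":-0.4027,"y":0.0517,"z":0.1167,"aperture":0.085},{"x":-0.4027,"y":0.0517,"z":0.1167,"aperture":0.085}])

```text
clock: 19.02
tool_pos: [0.4166, -0.2506, 0.1874]
orientation: [-180.0, 0.2, -0.0]
force: [0.4, -0.1, 0.3]
opening: 0.0849
gripper_force: 0.0
```

```bash
python3 w.py w4.png; python3 d.py .415 -.251 .038 0
```

```text
red [320. 190.] 3473 z 0.035 c [ 0.4102 -0.2483] mean [ 0.4111 -0.2484] d 0.0587
high [178.   7.] 355 z 0.123 c [ 0.5319 -0.1719] d 0.0052
high [417.  47.] 4645 z 0.111 c [ 0.5169 -0.3057] d 0.0414
high [128.  58.] 1185 z 0.124 c [ 0.5098 -0.1426] d 0.0383
high [174.  59.] 597 z 0.124 c [ 0.518  -0.1708] d 0.0151
t 19.07 shift [-2.500e-03  1.000e-04  1.506e-01] turn -0.0 force [ 0.5 -0.6  0.8] opening 0.0852
```

View pics/w4.png

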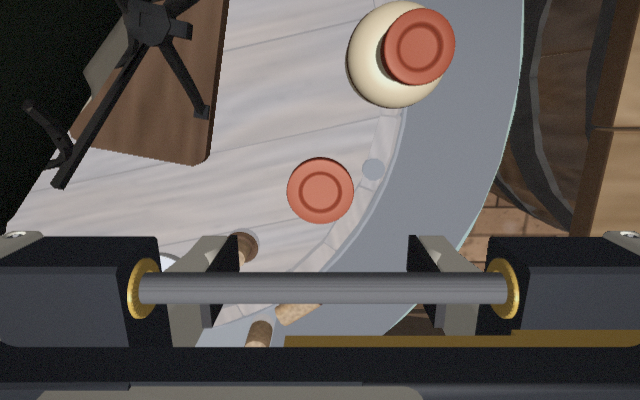

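The largest bung is at (320,190) and the fingers are clear of the cork. The medium bung looks seated at (419,47).

In the tool's units: 0.149 m is 0.2483, -0.007 m is -0.0117.

Call:
drive_effector(plan=[{"x":-0.0117,"y":-0.0043,"z":0.0833,"aperture":0.085},{"x":-0.0117,"y":-0.0043,"z":0.1667,"aperture":0.085},{"x":-0.0117,"y":-0.0043,"z":0.225,"aperture":0.085},{"x":-0.0117,"y":-0.0043,"z":0.2483,"aperture":0.085},{"x":-0.0117,"y":-0.0043,"z":0.2483,"aperture":0.085},{"x":-0.0117,"y":-0.0043,"z":0.2483,"aperture":0.045},{"x":-0.0117,"y":-0.0043,"z":0.2483,"aperture":0.045},{"x":-0.0117,"y":-0.0043,"z":0.2483,"aperture":0.045}])

```text
clock: 20.08
tool_pos: [0.4113, -0.2486, 0.0407]
orientation: [180.0, -0.1, 0.0]
force: [0.5, 0.1, -0.8]
opening: 0.0605
gripper_force: 0.0
```

Call:
drive_effector(plan=[{"aperture":0.045},{"z":-0.1,"aperture":0.045},{"z":-0.2,"aperture":0.045},{"z":-0.3,"aperture":0.045},{"z":-0.3667,"aperture":0.045}])

```text
clock: 20.7
tool_pos: [0.411, -0.2486, 0.2631]
orientation: [180.0, -0.2, 0.0]
force: [0.3, -0.5, -1.9]
opening: 0.0584
gripper_force: 30.0
```

```bash
python3 d.py .66 -.22 .26 0
```

```text
t 20.7 shift [ 0.249  -0.0284  0.0039] turn 0.04 force [ 0.3 -0.5 -1.9] opening 0.0584
```

In the tool's units: 0.265 m is 0.4417, -0.24 m is -0.4.

Call:
drive_effector(plan=[{"x":0.1,"y":-0.01,"aperture":0.045},{"x":0.2,"y":-0.02,"aperture":0.045},{"x":0.3,"y":-0.0333,"aperture":0.045},{"x":0.4,"y":-0.05,"aperture":0.045},{"x":0.4417,"y":-0.1,"aperture":0.045},{"x":0.4417,"y":-0.2,"aperture":0.045},{"x":0.4417,"y":-0.3,"aperture":0.045},{"x":0.4417,"y":-0.4,"aperture":0.045}])

```text
clock: 21.7
tool_pos: [0.6752, -0.0066, 0.2594]
orientation: [180.0, 0.0, 0.0]
force: [0.8, -0.3, -0.7]
opening: 0.058
gripper_force: 30.0
```

```bash
python3 d.py .662 .177 .262 0
```

```text
t 21.7 shift [-0.0132 -0.1836 -0.0026] turn 0.02 force [ 0.8 -0.3 -0.7] opening 0.058
```

The manual's scale: shifts go in shares of 0.6 m and turns go in shares of 120 degrees. Converting my numbers, -0.18 m is -0.3, -0.12 m is -0.2.

Call:
drive_effector(plan=[{"x":-0.0067,"y":-0.1,"aperture":0.045},{"x":-0.0133,"y":-0.2,"aperture":0.045},{"x":-0.022,"y":-0.3,"aperture":0.045},{"x":-0.022,"y":-0.3,"aperture":0.045},{"x":-0.022,"y":-0.3,"aperture":0.045}])

```text
clock: 22.32
tool_pos: [0.6619, 0.1719, 0.2594]
orientation: [180.0, 0.0, 0.1]
force: [-0.9, -0.7, -1.5]
opening: 0.058
gripper_force: 30.0
```

```bash
python3 w.py; python3 d.py .662 .177 .132 0; python3 - <<'E'
from h import *
im,P=cloud('wrist');o=ctrl.get_obs();m=redmask(im)&(P[...,2]>.18)
q=P[m];print('held',m.sum(),(o['tool_pos'][2]-np.percentile(q[:,2],[10,50,90])).round(4))
E
```

```text
high [482. 165.] 3723 z 0.119 c [0.6794 0.0359] d 0.0507
high [317. 165.] 2848 z 0.112 c [0.6622 0.1769] d 0.0562
high [278. 317.] 497 z 0.103 c [0.5296 0.2132] d 0.0323
t 22.38 shift [-0.     -0.0059  0.1276] turn 0.03 force [-0.3 -1.  -0.7] opening 0.0581
held 8753 [0.0098 0.0073 0.0062]
```

In the tool's units: 0.115 m is 0.1917, -0.0056 m is -0.0093.

Call:
drive_effector(plan=[{"x":0.0013,"y":-0.0093,"z":0.05,"aperture":0.045},{"x":0.0013,"y":-0.0093,"z":0.1333,"aperture":0.045},{"x":0.0013,"y":-0.0093,"z":0.1633,"aperture":0.045},{"x":0.0013,"y":-0.0093,"z":0.18,"aperture":0.045},{"x":0.0013,"y":-0.0093,"z":0.1917,"aperture":0.045},{"x":0.0013,"y":-0.0093,"z":0.1917,"aperture":0.045}])

```text
clock: 23.18
tool_pos: [0.6635, 0.1773, 0.1456]
orientation: [-180.0, -0.1, 0.0]
force: [0.9, 0.1, -0.1]
opening: 0.0579
gripper_force: 30.0
```

```bash
python3 d.py .6628 .1767 .133 0
```

```text
t 23.18 shift [-0.0007  0.0006  0.0126] turn 0.04 force [ 0.9  0.1 -0.1] opening 0.0579
```

In the tool's units: 0.0122 m is 0.0203, 0.009 m is 0.015.

Call:
drive_effector(plan=[{"x":-0.0012,"y":0.0008,"z":0.0083,"aperture":0.045},{"x":-0.0012,"y":0.0008,"z":0.015,"aperture":0.045},{"x":-0.0012,"y":0.0008,"z":0.0203,"aperture":0.045},{"x":-0.0012,"y":0.0008,"z":0.0203,"aperture":0.045}])

```text
clock: 23.68
tool_pos: [0.6625, 0.1769, 0.1328]
orientation: [-180.0, -0.0, 0.1]
force: [-0.1, 0.2, 0.2]
opening: 0.058
gripper_force: 30.0
```

Call:
drive_effector(plan=[{"aperture":0.075},{"aperture":0.075},{"z":-0.05,"aperture":0.075},{"z":-0.15,"aperture":0.075},{"x":-0.0333,"z":-0.2,"aperture":0.08},{"x":-0.05,"z":-0.2167,"aperture":0.08},{"x":-0.05,"z":-0.2167,"aperture":0.08}])

```text
clock: 24.55
tool_pos: [0.632, 0.1769, 0.2632]
orientation: [-180.0, -0.1, 0.1]
force: [0.7, -1.2, -0.8]
opening: 0.0796
gripper_force: 0.0
```

```bash
python3 w.py w5.png
python3 - <<'E'
from h import *
s,P=cloud('scene');cv2.imwrite('pics/scene1.png',s[:,:,::-1])
for m,c in blobs(redmask(s)&(P[...,2]>.08)&(P[...,2]<.14),30):
    q=P[m];A=np.c_[q[:,:2],np.ones(len(q))];t=q[:,2]>np.percentile(q[:,2],60)-.004
    k=np.linalg.lstsq(A[t],q[t,2],rcond=None)[0];print(c.round(),q[t].mean(0).round(4),'slope',k[:2].round(3))
E
```

```text
high [322. 124.] 1737 z 0.084 c [0.6636 0.1772] d 0.0728
high [491. 129.] 3921 z 0.119 c [0.679  0.0359] d 0.0511
high [323. 155.] 1417 z 0.125 c [0.6613 0.1771] d 0.0375
high [287. 267.] 236 z 0.1 c [0.5427 0.2132] d 0.0177
[429. 162.] [0.5326 0.2125 0.102 ] slope [-0.021 -0.003]
[191. 171.] [ 0.5212 -0.3051  0.1098] slope [-0.01  -0.005]
[433. 195.] [0.6653 0.1758 0.126 ] slope [-0.006  0.001]
[365. 210.] [0.6834 0.0351 0.1178] slope [-0.012  0.003]
```

View pics/scene1.png

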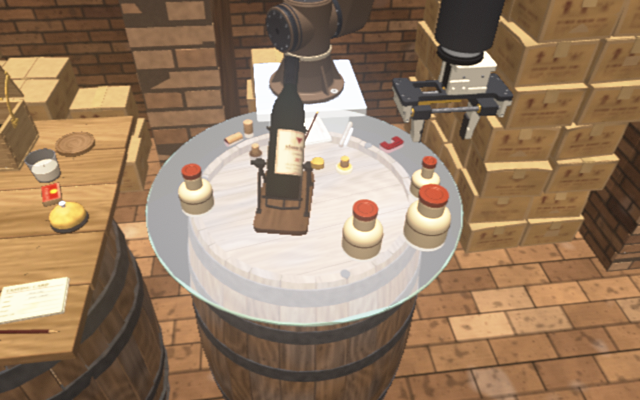

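View pics/w5.png

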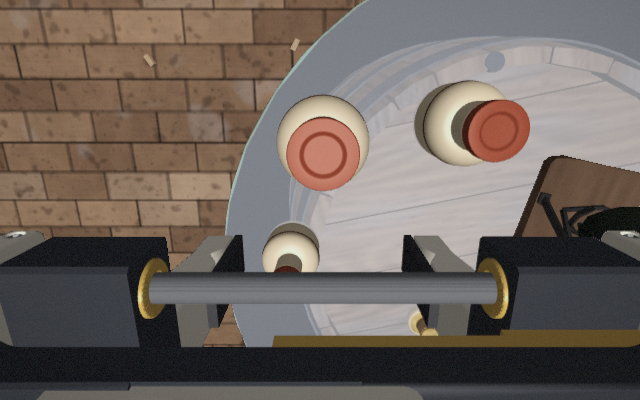

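The scene view shows all four bungs level and seated, at (429,162), (191,171), (433,195) and (365,210). Their tops measure .102, .110, .126 and .118 m, as expected, and the arm is clear of everything.

```bash
python3 -c "from plant import ctrl;print(ctrl.close_job())"
```

```text
the job is handed in; nothing more can be done
None
```

All four bungs are seated level in their matching flasks, with head heights as expected, and the brass stopper was left alone; I handed the job in at about 24.6 s on the robot's clock, and it returned no verdict.

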